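Raise one clamp line's air pressure and lock its regulator

TASK

The green-capped air regulator on the routing jig's clamp panel has to go up: pull its knob up to unlock it, turn it clockwise until the black needle of its gauge stands on the red set-hand, then push the knob fully down so that it locks there, and let go. The other three regulators are already set but still unlocked, so do not touch them, and leave everything else on the bench where it lies.

Things in the scene. Friction and masses are not known exactly. Their poses are not given: they have to be found in the camera images.
- green_reg: Regulator to adjust, fixed in a row of four: grey block 50 x 58 mm, black round knob on top, round gauge facing up in front (dial 50 mm across, centre 62 mm in front of the knob's axis, 56 mm above the bench). Origin: on the knob's axis under the block, 18 mm above the bench; x from gauge to knob, y along the row, z up. Block top 62 mm, gauge top 57 mm above the bench.
- green_knob_top (a point): On the green knob's axis, in its top face (green disc): 108 mm above the bench when down (locked), 114 mm when up. The knob is an upright cylinder 34 mm across, 36 mm tall, to be gripped anywhere on its side. Knob axes in the row are 60 mm apart, so 26 mm is free between knobs; the order of the colours varies.
- green_lift (a joint): How far the green knob is pulled up, m: 0 = fully down, locked; 0.006 = fully up (stop), unlocked. It stays where it is put; about 3 N moves it. Below 0.005 the lock's splines hold the knob from turning, above it turns freely. An orange band shows under an unlocked knob.
- green_knob (a joint): Angle of the green knob, rad; grows clockwise seen from above, and the pressure with it; stops at 0 and 6.28. Turns against about 0.04 N m. The lock has 24 splines: the knob goes down only at whole multiples of 0.2618 rad. Spline ends are rounded: held and pushed it must be within 0.02 rad; pressed on its top it turns itself in from 0.05 rad off; further off it stops part way down (above 3 mm) until turned a little.
- green_needle (a joint): Angle of the green regulator's gauge needle, rad: 0 at the zero end of the scale, 4.71 at full scale (10 bar, one tick a bar), clockwise seen from above. It follows the knob: always 0.75 times green_knob.
- set_hand (a joint): Angle of the red set-hand in the same gauge, counted like the needle's; it marks the wanted pressure and stays put, 0.4 to 1.1 rad clockwise of the needle at the start (a knob turn of 0.5 to 1.45 rad). Lock positions lie 0.196 rad apart on the gauge, so one is always within 0.1 rad of the set-hand, which is good enough.
- green_needle_tip (a point): Tip of the black needle in the green regulator's gauge, 19 mm from the gauge's centre.
- set_hand_tip (a point): Point of the red set-hand in the green regulator's gauge, 19 mm from the gauge's centre.
- blue_reg: A neighbouring regulator, same in build and axes as the green one but with a blue disc on its knob; already set, knob up (top 114 mm above the bench), turns at a light touch. Not to be touched.
- blue_lift (a joint): Lift of the blue knob, m: 0.006 = up, as it must stay.
- blue_needle_tip (a point): Tip of the needle in the blue regulator's gauge.
- yellow_reg: A neighbouring regulator, same in build and axes as the green one but with a yellow disc on its knob; already set, knob up (top 114 mm above the bench), turns at a light touch. Not to be touched.
- yellow_lift (a joint): Lift of the yellow knob, m: 0.006 = up, as it must stay.
- yellow_needle_tip (a point): Tip of the needle in the yellow regulator's gauge.
- white_reg: A neighbouring regulator, same in build and axes as the green one but with a white disc on its knob; already set, knob up (top 114 mm above the bench), turns at a light touch. Not to be touched.
- white_lift (a joint): Lift of the white knob, m: 0.006 = up, as it must stay.
- white_needle_tip (a point): Tip of the needle in the white regulator's gauge.
- glue_bottle: White glue bottle, 56 mm across, 120 mm tall, standing. A bystander; origin under its middle.
- spanner: Steel open-ended spanner, 160 mm long, lying. A bystander; origin under its middle.
- tape_measure: Yellow tape measure, 70 x 35 mm, 62 mm tall. A bystander; origin under its middle.
- chisel: Wood chisel, 250 mm long, lying. A bystander; origin under its middle.
- offcut: Pale wood offcut, 110 x 60 x 22 mm. A bystander; origin under its middle.
- sanding_block: Cork sanding block, 112 x 67 mm, 32 mm tall. A bystander; origin under its middle.

How it is judged:
By the outcome, as a careful person would: the job done as asked, in the order asked, and still so for the second after the job is handed in, with the robot touching nothing.
It also fails if it takes over 42 s, if anything falls off the work surface, if the arm or the gripper's body presses on something with over 40 N, if the wrist force passes 120 N, or if a joint passes its speed limit or range.

ROBOT

A 6-joint arm with a two-finger parallel gripper is mounted at the origin on the work surface. World frame = base frame: x ahead of the robot, y to its left, z up, the work surface at z = 0. Lengths are in m, angles in rad, forces in N, time in s.
With the tool pointing down it reaches from about 0.3 to 0.85 m from the base axis. Payload 4.2 kg.
Tool frame: the origin (TCP) lies between the finger pads; the fingertips stand 19 mm ahead of it and the grasp point (between the pads) is the TCP (manip.finger_overhang is the distance from the TCP to the fingertips, in m); z points along the fingers, x is the direction in which the jaws open and shut, and the axes are right-handed (so a half turn about z gives the same grasp; the last joint's range is limited). The gripper opens to 91 mm and grips with 3 to 60 N. Pads are 32 mm wide; open, the fingers measure 118 mm over their backs; the gripper's body (76 mm by 178 mm) begins 60 mm behind the grasp point.
Start: joints at [1.088, 0.32, 1.565, -0, 1.257, -0.02], TCP at [0.257, 0.515, 0.233] pointing down, gripper open.
Joint ranges: [-3.11, 3.11], [-0.84, 2.01], [0.21, 2.61], [-1.34, 4.49], [0.05, 2.63], [-2.56, 2.56]. Speed limits (rad/s): [2.57, 2.57, 3.14, 3.14, 3.14, 3.14].

INTERFACE

Orientations are given as a 3x3 rotation matrix whose columns are the frame's x, y, z axes.
In Python, from bench import manip, viewer gives the robot as it stands.
- The arm moves only by the tool arm_command, never from a script. Its argument "targets" is a list of rows, each a list of 3 entries, a list of its own where there are three numbers: the turn, a rotation vector about the world's x, y, z in degrees, then the shift along the world's x, y, z in cm, then the gripper's target within -1 to 1 (shut at 1, half-way at 0, fully open at -1). In form: [[[wx, wy, wz], [dx, dy, dz], gripper], ...]. A call has 1 to 20 rows; each row is the pose to reach, as a shift and turn from the pose commanded when the call began; what a row does not reach only later rows make up. A row lasts 1/8 s, in which the tool goes at most 62.5 mm and 10.7 degrees, less where a joint would pass 70% of its speed; a pose out of reach is approached as far as the arm can. A call with a gripper value outside its range is refused whole. The fingers move at their own pace and stop on an object; "grip_force" is the grip in N (left out, the last holds). Time passes only in rows, so rows that repeat a pose let the fingers close. It gives the time, the measured TCP pose, the force and the opening at its end, in the units of the state.
- manip.get_obs(): the state, without advancing time (a new reading comes with each control period).
- viewer.capture(name): name is "scene" or "side" or "wrist"; returns the picture (480x640x3 uint8, red, green, blue); there is no depth.
- viewer.camera_model(name): a dict with "fov_y" (degrees; the focal length in pixels is half the picture's height over the tangent of half this angle, whatever the lens; pixels are square), "cx", "cy" (the principal point, pixels), "k1" (the pictures are not rectified: a ray, as slopes to the right and down, at radius r is drawn at 1 + k1 r^2 times it, then the intrinsics apply), "rvec" (rotation vector, rad) and "tvec" (3), from world to camera coordinates, as OpenCV has them. Camera axes: x right, y down, z forward; pixel columns grow to the right and rows downward; lengths in m; the calibration is good to about 2 mm. A picture is of the moment at which its call begins: read the wrist's pose just before it. camera_model takes no time and is no camera call; for the wrist camera it gives the pose at the moment of the call.
- manip.sign_off(): hands the job in, once; it reports no verdict.
The state is a dict: "t": time; "joint_pos": joint angles; "dq": joint speeds; "joint_efforts": joint torques, N m; "tcp_pos": TCP position; "ee_rot": TCP orientation; "ft_force": force on the tool from outside, world axes, zero at the start; "wrist_torque": the same for the moment, N m; "finger_gap": opening from 0.0 (shut) to 1.0 (fully open).
Only numpy, scipy, OpenCV 4.12 (cv2) and the standard library are available. Lean on these libraries where they do the work, as an engineer would, in place of code of your own. Each camera call takes 0.05 s, during which the arm holds its last target. There are 200 camera calls.

## Working session

There is one attempt and no reset: what is moved stays moved. The work goes in short steps, Python scripts to look and compute and a tool call to move; the robot and the scene stay as the last step left them, time stands still between calls to the robot, and variables do not carry over. Pictures are saved under pics/ and viewed, about 8 in all and at most 12, crops included, and the job is handed in when it is done.

Besides the shell and the picture viewer there is one more tool, called after "Call:" by a JSON object that holds its "name" and its "arguments". arm_command: Moves the arm, as the interface text tells. Its arguments: {"type":"object","properties":{"targets":{"type":"array"},"grip_force":{"type":"number"}},"required":["targets"]}

```bash
mkdir -p pics; cat > h.py <<'E'
import numpy as np, cv2
from bench import manip, viewer
def K(m):
    f=240/np.tan(np.radians(m["fov_y"])/2); return np.array([[f,0,m["cx"]],[0,f,m["cy"]],[0,0,1.]])
D=lambda m: np.array([m["k1"],0,0,0,0.])
def proj(m,P): return cv2.projectPoints(np.float64(P).reshape(-1,1,3),np.float64(m["rvec"]),np.float64(m["tvec"]),K(m),D(m))[0].reshape(-1,2)
def onz(m,uv,z):
    n=cv2.undistortPointsIter(np.float64(uv).reshape(-1,1,2),K(m),D(m),None,None,(3,100,1e-12)).reshape(-1,2)
    R=cv2.Rodrigues(np.float64(m["rvec"]))[0]; c=-R.T@np.float64(m["tvec"]).ravel()
    d=np.c_[n,np.ones(len(n))]@R; return c+d*((np.broadcast_to(z,len(n))-c[2])/d[:,2])[:,None]
def snap(name,png=None,crop=None,s=1):
    m=viewer.camera_model(name); im=viewer.capture(name)
    o=im if crop is None else im[crop[1]:crop[3],crop[0]:crop[2]]
    if png: cv2.imwrite("pics/"+png,cv2.resize(o,None,fx=s,fy=s,interpolation=cv2.INTER_CUBIC)[:,:,::-1])
    return m,im
E
python3 - <<'E'
from h import *
a=snap("scene")[1]; b=snap("side")[1]
cv2.imwrite("pics/a.png",cv2.resize(np.vstack([a,b]),(576,864))[:, :,::-1]) if 0 else cv2.imwrite("pics/a.png",cv2.resize(np.hstack([a,b]),(800,300),interpolation=cv2.INTER_AREA)[:,:,::-1])
cv2.imwrite("pics/scene.png",a[:,:,::-1])
cv2.imwrite("pics/side.png",b[:,:,::-1])
o=manip.get_obs(); print(o["t"],o["tcp_pos"],o["ee_rot"],o["finger_gap"])
for n in("scene","side","wrist"):
    print(n,viewer.camera_model(n))
E
```

```text
0.1 [0.25653992 0.51416301 0.23221033] [[ 4.46448475e-01  8.94809090e-01 -6.71309910e-04]
 [ 8.94808017e-01 -4.46448980e-01 -1.38595471e-03]
 [-1.53987050e-03  1.80638771e-05 -9.99998814e-01]] 0.9999211902664542
scene {'fov_y': 47.089249496289845, 'cx': 318.777713669969, 'cy': 240.51789332342824, 'k1': -0.15498643841182771, 'rvec': array([ 0.89169136,  2.5771617 , -0.98841332]), 'tvec': array([ 0.46698748, -0.20343213,  1.67633528])}
side {'fov_y': 56.769941891899386, 'cx': 314.1149445753704, 'cy': 243.4906758601408, 'k1': -0.09176260236015452, 'rvec': array([ 2.21707291, -0.34347946,  0.19583213]), 'tvec': array([-0.56270126,  0.16938277,  0.95105862])}
wrist {'fov_y': 71.94787201567152, 'cx': 317.69680721166577, 'cy': 234.7322294793284, 'k1': -0.04311290972564043, 'rvec': array([-2.49200153, -1.54261312, -0.18545032]), 'tvec': array([-0.57354177, -0.02628651,  0.38961697])}
```

View pics/scene.png

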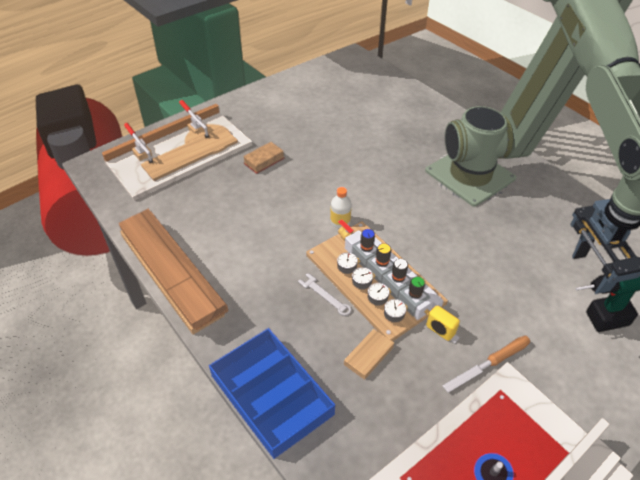

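The scene picture shows the row of four: blue (367,235), yellow (384,249), white (400,266) and green (417,284) at the end, next to the tape measure. The green gauge is at (395,310).

```bash
python3 - <<'E'
from h import *
m=viewer.camera_model("scene")
P=onz(m,[(368,233.5),(384.5,248.5),(400.5,264),(417.5,282.5),(395,308.5),(347.5,261),(442,318)],[.114,.114,.114,.108,.057,.057,.062])
print(P.round(4)); print(np.diff(P[:4],axis=0).round(4))
s=viewer.camera_model("side"); print(proj(s,P).round())
E
```

```text
[[0.4923 0.0642 0.114 ]
 [0.4937 0.1254 0.114 ]
 [0.497  0.1842 0.114 ]
 [0.5005 0.2454 0.108 ]
 [0.5623 0.2435 0.057 ]
 [0.5562 0.0655 0.057 ]
 [0.4985 0.3327 0.062 ]]
[[ 0.0014  0.0612  0.    ]
 [ 0.0033  0.0589  0.    ]
 [ 0.0035  0.0612 -0.006 ]]
[[267. 224.]
 [262. 211.]
 [258. 198.]
 [254. 188.]
 [277. 201.]
 [293. 238.]
 [248. 187.]]
```

View pics/side.png

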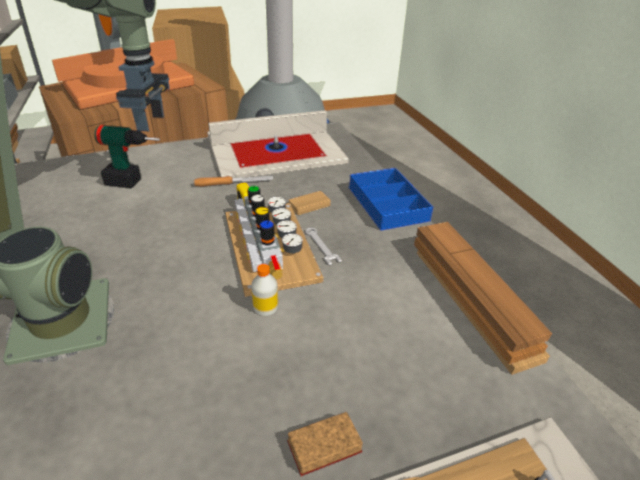

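```bash
python3 - <<'E'
from h import *
o=manip.get_obs(); m=viewer.camera_model("wrist")
R=cv2.Rodrigues(m["rvec"])[0]; c=-R.T@m["tvec"]
T=np.array(o["ee_rot"]); print("cam in tool",T.T@(c-o["tcp_pos"])); print("cam axes in tool",(T.T@R.T).round(3))
m["tvec"]=np.array(m["tvec"])
def at(p,yaw):
    a=np.radians(yaw); T2=np.array([[np.cos(a),np.sin(a),0],[np.sin(a),-np.cos(a),0],[0,0,-1]])
    R2=(T2@(T.T@R.T)).T; c2=p+T2@(T.T@(c-o["tcp_pos"]))
    return dict(m,rvec=cv2.Rodrigues(R2)[0],tvec=-R2@c2)
for yaw in(35,):
  for p in([.5,.245,.2],[.5,.245,.17],[.5,.245,.095]):
    print(yaw,p,proj(at(np.array(p),yaw),[[.5005,.2454,.108],[.5623,.2435,.057],[.497,.184,.114]]).round())
s,im=snap("scene"); 
cv2.imwrite("pics/g.png",cv2.resize(im[225:345,330:470],None,fx=5,fy=5,interpolation=cv2.INTER_CUBIC)[:,:,::-1])
E
```

```text
cam in tool [-0.00101484 -0.06760171 -0.15196846]
cam axes in tool [[ 1.     0.     0.001]
 [-0.     0.971  0.238]
 [-0.001 -0.238  0.971]]
35 [0.5, 0.245, 0.2] [[320. 245.]
 [372. 268.]
 [271. 306.]]
35 [0.5, 0.245, 0.17] [[320. 256.]
 [377. 280.]
 [265. 325.]]
35 [0.5, 0.245, 0.095] [[321. 306.]
 [398. 323.]
 [242. 403.]]
```

Call:
{"name": "arm_command", "arguments": {"targets": [[[0,0,-7],[6,-6.7,0],-1],[[0,0,-14],[12,-13.4,0],-1],[[0,0,-21],[18,-20,-2],-1],[[0,0,-28.5],[24.4,-26.9,-4],-1],[[0,0,-28.5],[24.4,-26.9,-7],-1],[[0,0,-28.5],[24.4,-26.9,-7],-1],[[0,0,-28.5],[24.4,-26.9,-7],-1],[[0,0,-28.5],[24.4,-26.9,-7],-1]]}}

```text
t: 1.15
tcp_pos: [0.5005, 0.2456, 0.1629]
ee_rot: [[0.82, 0.573, -0.001], [0.573, -0.82, 0.0], [-0.0, -0.001, -1.0]]
ft_force: [-0.6, 1.2, 0.4]
finger_gap: 1.001
```

```bash
python3 - <<'E'
from h import *
m,im=snap("wrist","w1.png"); cv2.imwrite("pics/w1raw.png",im[:,:,::-1])
print(proj(m,[[.5005,.2454,.108],[.5623,.2435,.057],[.497,.184,.114]]))
np.save("w1.npy",[m["rvec"],m["tvec"]])
E
```

```text
[[319.0610094  259.25301759]
 [378.20918275 282.55245002]
 [262.75609027 329.98963724]]
```

View pics/w1.png

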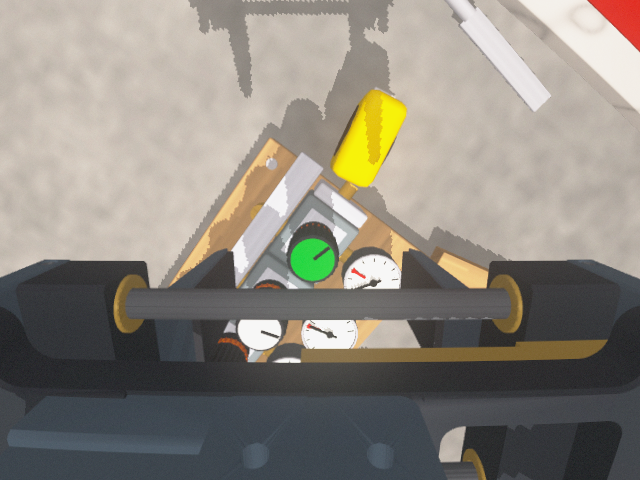

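The wrist view has the green disc at (313,260). Its gauge at (372,280) is cut off by the gripper rod, so I'll shift to get the gauge in clear view.

Call:
{"name": "arm_command", "arguments": {"targets": [[[0,0,0],[3,-4.5,0],-1],[[0,0,0],[3.4,-4.9,-1],-1],[[0,0,0],[3.4,-4.9,-1],-1],[[0,0,0],[3.4,-4.9,-1],-1]]}}

```text
t: 1.7
tcp_pos: [0.5339, 0.1978, 0.1532]
ee_rot: [[0.818, 0.575, -0.0], [0.575, -0.818, 0.001], [0.0, -0.0, -1.0]]
ft_force: [0.5, 0.5, -0.5]
finger_gap: 1.0
```

```bash
python3 - <<'E'
from h import *
m,im=snap("wrist")
print(manip.get_obs()["tcp_pos"])
g=proj(m,[[.5005,.2454,.108],[.5623,.2435,.057]]); print(g)
c=g.mean(0); x0,y0=int(c[0]-80),int(c[1]-60); print(x0,y0)
cv2.imwrite("pics/w2.png",cv2.resize(im[y0:y0+120,x0:x0+160],None,fx=5,fy=5,interpolation=cv2.INTER_CUBIC)[:,:,::-1]); cv2.imwrite("pics/w2raw.png",im[:,:,::-1])
import pickle; pickle.dump(m,open("w2.pkl","wb"))
E
```

```text
[0.53407938 0.19776917 0.15331626]
[[319.45622739 169.48743864]
 [383.83274218 215.90843991]]
271 132
```

View pics/w2.png

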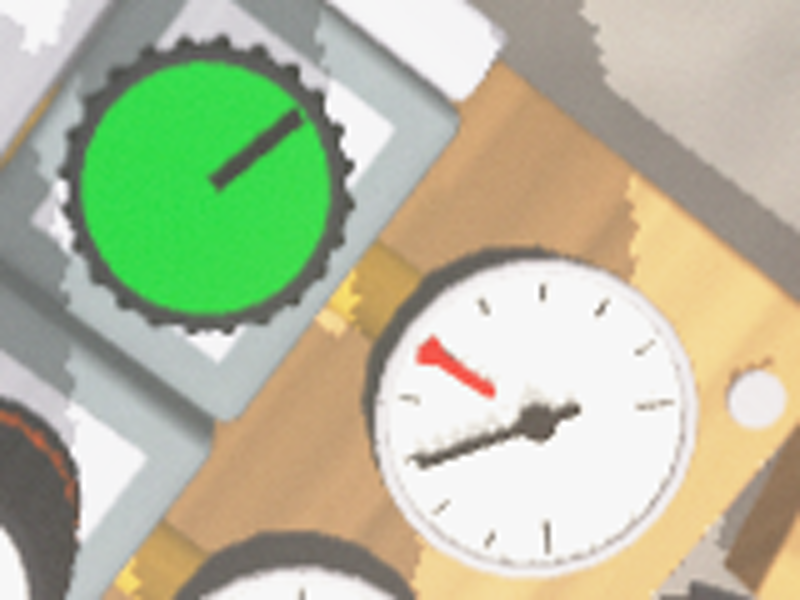

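The crop shows the green disc centre at crop (205,187) and the gauge hub at about (537,420). The needle tip is at (420,460), the red tip at (430,350), the zero tick at (547,535) and the full-scale tick at (655,405).

```bash
python3 - <<'E'
from h import *
import pickle
m=pickle.load(open("w2.pkl","rb")); r=np.load("w1.npy",allow_pickle=True)
off=np.array([271,132]); f=lambda c:np.array(c)/5-.4+off
print("knob w2",onz(m,f([(205,187)]),.108)); m1=dict(m,rvec=np.array(r[0]),tvec=np.array(r[1])); 
im=cv2.imread("pics/w1raw.png"); g=(im[:,:,1]>180)&(im[:,:,2]<110)&(im[:,:,0]<120); ys,xs=np.nonzero(g); print(xs.mean(),ys.mean(),len(xs)); print("knob w1",onz(m1,[(xs.mean(),ys.mean())],.108))
im=cv2.imread("pics/w2raw.png"); g=(im[:,:,1]>180)&(im[:,:,2]<110)&(im[:,:,0]<120);g[:, :]; ys,xs=np.nonzero(g);print("w2 mask",onz(m,[(xs.mean(),ys.mean())],.108))
T=onz(m,f([(547,535),(490,538),(440,505),(408,399),(485,306),(543,292),(601,307),(645,345),(655,405)]),.057)[:,:2]
tk=[0,1,2,4,6,7,8,9,10]
N,Rd,H=onz(m,f([(420,460),(430,350),(537,420)]),.057)[:,:2]
# dial rim circle: left 375,right 695,top 258,bottom 577 crop
C=onz(m,f([(535,418)]),.057)[0,:2]; print("hub",H,"rim c",C,"radii",np.hypot(*(T-C).T).round(4))
for c in(H,C):
    an=lambda p:-np.arctan2((p-c)[...,1],(p-c)[...,0])
    a=an(T)-np.array(tk)*.4712; z=np.unwrap(a,period=2*np.pi); z0=z.mean()
    print("zero scatter",(z-z0).round(3),"needle",(an(N)-z0)%(2*np.pi),"red",(an(Rd)-z0)%(2*np.pi),"len",np.hypot(*(N-c)),np.hypot(*(Rd-c)))
E
```

```text
knob w2 [[0.49656781 0.24298086 0.108     ]]
311.51708766716195 259.6537890044577 1346
knob w1 [[0.4966011  0.24233503 0.108     ]]
w2 mask [[0.49656877 0.24257405 0.108     ]]
hub [0.55850204 0.24111721] rim c [0.55806281 0.24118692] radii [0.0186 0.0199 0.0196 0.0197 0.019  0.0192 0.0193 0.0197 0.0184]
zero scatter [ 0.012  0.006  0.023 -0.012 -0.003 -0.012 -0.01  -0.016  0.011] needle 1.372519573094395 red 2.2834229322406303 len 0.018789398047496214 0.01980375181122968
zero scatter [-0.005 -0.016 -0.001 -0.027  0.003  0.003  0.01   0.005  0.028] needle 1.3492063260012124 red 2.2770047358787275 len 0.01859544764584265 0.019367912728646308
```

Needle is at 1.374 (7 splines) and the set-hand at about 2.28, so the nearest lock is spline 12 (2.356). That is a turn of 5 splines, or 75°. Before descending I'll check the height of the bar behind the knobs.

View pics/g.png

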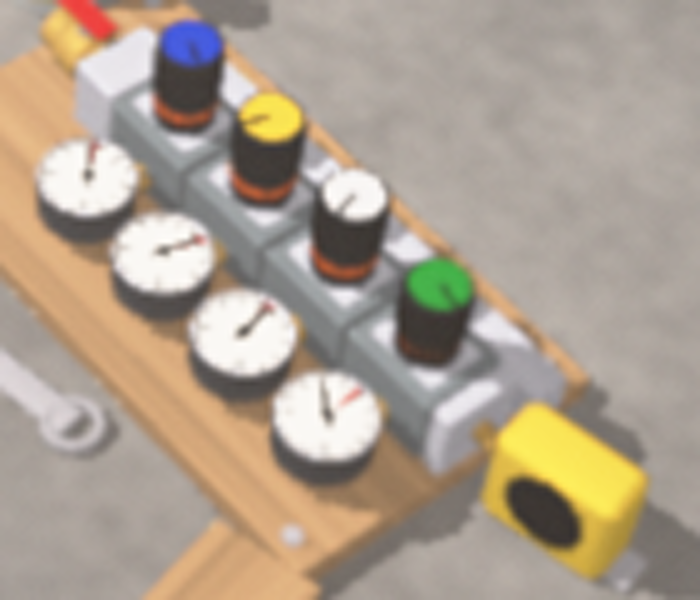

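The bar behind the knobs is no higher than the blocks, and green shows no orange band, so it is locked. Next I move over the knob, part open, and descend.

Call:
{"name": "arm_command", "arguments": {"targets": [[[0,0,0],[-3.75,4.47,0],-0.23],[[0,0,0],[-3.75,4.47,0],-0.23],[[0,0,0],[-3.75,4.47,0],-0.23],[[0,0,0],[-3.75,4.47,0],-0.23],[[0,0,0],[-3.75,4.47,-2],-0.23],[[0,0,0],[-3.75,4.47,-4],-0.23],[[0,0,0],[-3.75,4.47,-6],-0.23],[[0,0,0],[-3.75,4.47,-6],-0.23]], "grip_force": 20}}

```text
t: 2.75
tcp_pos: [0.4967, 0.2401, 0.0916]
ee_rot: [[0.82, 0.572, -0.003], [0.572, -0.82, -0.001], [-0.003, -0.001, -1.0]]
ft_force: [0.7, 0.3, -0.2]
finger_gap: 0.614
```

```bash
python3 - <<'E'
from h import *
m,im=snap("wrist","w3.png",(200,150,440,400),2.4)
print(manip.get_obs()["tcp_pos"],proj(m,[[.4966,.2425,.108]]))
g=(im[:,:,1]>180)&(im[:,:,0]<110)&(im[:,:,2]<120); ys,xs=np.nonzero(g); print(len(xs),onz(m,[(xs.mean(),ys.mean())],.108))
E
```

```text
[0.49745367 0.24062816 0.09267689] [[322.61226883 303.99340363]]
1115 [[0.49693754 0.2424526  0.108     ]]
```

View pics/w3.png

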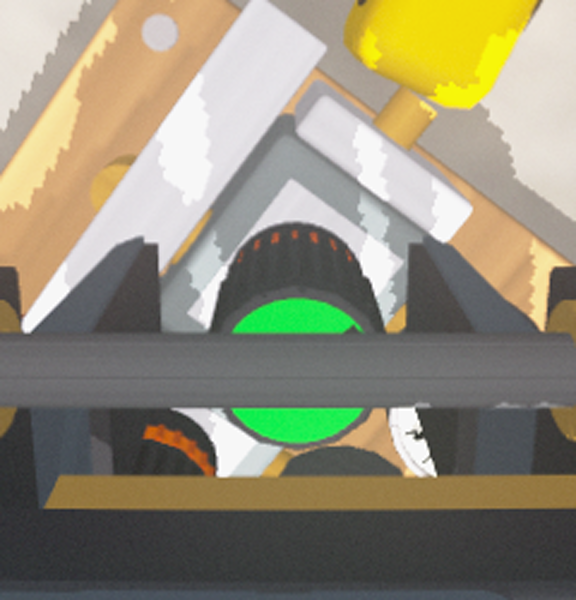

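The fingers straddle the knob with clearance on both sides. I correct 2 mm in y, then grip and lift 7 mm (stop at 6).

Call:
{"name": "arm_command", "arguments": {"targets": [[[0,0,0],[0,0.2,0],-0.23],[[0,0,0],[0,0.2,0],1],[[0,0,0],[0,0.2,0],1],[[0,0,0],[0,0.2,0],1],[[0,0,0],[0,0.2,0],1],[[0,0,0],[0,0.2,0],1],[[0,0,0],[0,0.2,0],1],[[0,0,0],[0,0.2,0],1]], "grip_force": 20}}

```text
t: 3.8
tcp_pos: [0.4976, 0.2435, 0.0934]
ee_rot: [[0.819, 0.573, 0.001], [0.573, -0.819, 0.001], [0.001, 0.0, -1.0]]
ft_force: [0.3, 1.4, 4.4]
finger_gap: 0.37
```

Call:
{"name": "arm_command", "arguments": {"targets": [[[0,0,0],[0,0,0.2],1],[[0,0,0],[0,0,0.4],1],[[0,0,0],[0,0,0.6],1],[[0,0,0],[0,0,0.65],1],[[0,0,0],[0,0,0.65],1],[[0,0,0],[0,0,0.65],1]]}}

```text
t: 4.55
tcp_pos: [0.4975, 0.2434, 0.0995]
ee_rot: [[0.819, 0.573, 0.001], [0.573, -0.819, 0.001], [0.001, 0.0, -1.0]]
ft_force: [4.8, 3.1, -5.1]
finger_gap: 0.365
```

The knob rose 6.1 mm and is pulling on the stop. Now I turn it 75° clockwise.

Call:
{"name": "arm_command", "arguments": {"targets": [[[0,0,-6],[0,0,0],1],[[0,0,-12],[0,0,0],1],[[0,0,-18],[0,0,0],1],[[0,0,-24],[0,0,0],1],[[0,0,-30],[0,0,0],1],[[0,0,-36],[0,0,0],1],[[0,0,-42],[0,0,0],1],[[0,0,-48],[0,0,0],1],[[0,0,-54],[0,0,0],1],[[0,0,-60],[0,0,0],1],[[0,0,-66],[0,0,0],1],[[0,0,-72],[0,0,0],1],[[0,0,-75],[0,0,0],1],[[0,0,-75],[0,0,0],1],[[0,0,-75],[0,0,0],1],[[0,0,-75],[0,0,0],1]]}}

```text
t: 6.55
tcp_pos: [0.4979, 0.2434, 0.0995]
ee_rot: [[0.766, -0.643, 0.002], [-0.643, -0.766, 0.0], [0.001, -0.001, -1.0]]
ft_force: [4.8, 2.8, -4.2]
finger_gap: 0.365
```

```bash
python3 - <<'E'
from h import *
o=manip.get_obs();print(o["tcp_pos"],np.degrees(np.arctan2(o["ee_rot"][1][0],o["ee_rot"][0][0])),o["ft_force"],o["wrist_torque"])
m,im=snap("wrist"); s,b=snap("scene")
print(proj(m,[[.4966,.2425,.114],[.5585,.2411,.057]]))
A=cv2.resize(im,(800,600)); cv2.imwrite("pics/w4raw.png",im[:,:,::-1])
B=cv2.resize(b[225:345,340:460],(300,300),interpolation=cv2.INTER_CUBIC)
A[300:,:300]=B
cv2.imwrite("pics/w4.png",A[:,:,::-1])
E
```

```text
[0.49788642 0.24339593 0.09947723] -40.02254332645979 [ 4.82407543  2.82729209 -4.15682494] [ 0.39778487 -0.76027002 -0.08759542]
[[317.49645169 307.01179722]
 [399.03024478 203.74936692]]
```

View pics/w4.png

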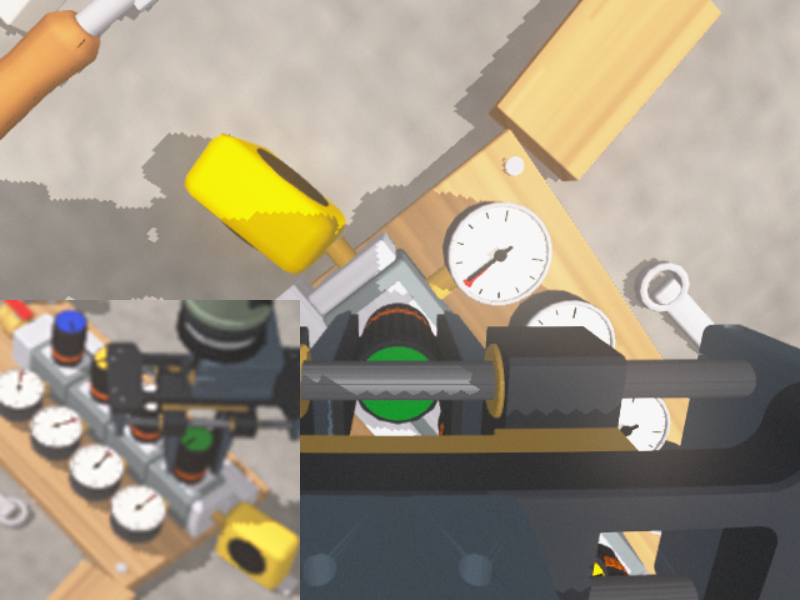

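The needle now lies over the red hand and the orange band shows. I'll measure it in an enlarged crop before locking.

```bash
python3 - <<'E'
import cv2
im=cv2.imread("pics/w4raw.png"); cv2.imwrite("pics/w5.png",cv2.resize(im[155:250,350:445],(760,760)[:2],interpolation=cv2.INTER_CUBIC)[:600])
cv2.imwrite("pics/w5.png",cv2.resize(im[155:250,350:445],None,fx=6,fy=6,interpolation=cv2.INTER_CUBIC))
E
```

```text
(no output)
```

View pics/w5.png

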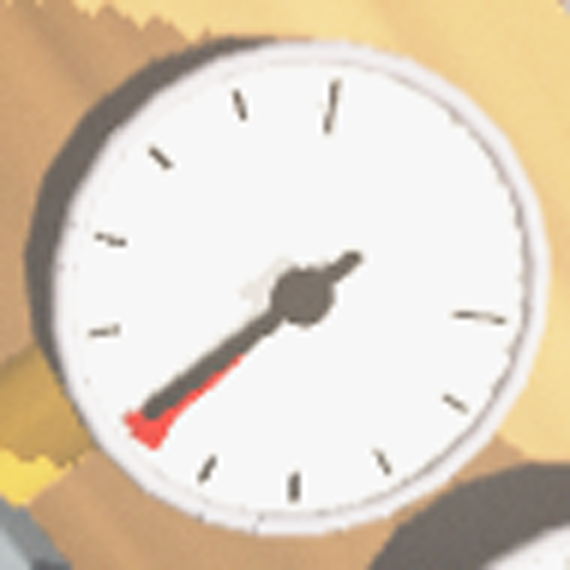

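The needle is a few hundredths of a rad clockwise of the red hand, as predicted (2.356 against 2.28). Now I push down, still held.

Call:
{"name": "arm_command", "arguments": {"targets": [[[0,0,0],[0,0,-0.1],1],[[0,0,0],[0,0,-0.2],1],[[0,0,0],[0,0,-0.3],1],[[0,0,0],[0,0,-0.4],1],[[0,0,0],[0,0,-0.5],1],[[0,0,0],[0,0,-0.6],1],[[0,0,0],[0,0,-0.68],1],[[0,0,0],[0,0,-0.7],1],[[0,0,0],[0,0,-0.7],1]]}}

```text
t: 7.78
tcp_pos: [0.4979, 0.2434, 0.0933]
ee_rot: [[0.766, -0.643, 0.002], [-0.643, -0.766, 0.001], [0.001, -0.002, -1.0]]
ft_force: [4.1, 1.6, 7.5]
finger_gap: 0.366
```

It is back at the starting height (0.0933) with 7.5 N of reaction. I open only part way because of the neighbours, then retreat straight up.

Call:
{"name": "arm_command", "arguments": {"targets": [[[0,0,0],[0,0,0.1],-0.15],[[0,0,0],[0,0,0.1],-0.15],[[0,0,0],[0,0,0.1],-0.15],[[0,0,0],[0,0,0.1],-0.15],[[0,0,0],[0,0,2],-0.15],[[0,0,0],[0,0,4],-0.15],[[0,0,0],[0,0,6],-0.15],[[0,0,0],[0,0,6],1],[[0,0,0],[0,0,6],1],[[0,0,0],[0,0,6],1],[[0,0,0],[0,0,6],1],[[0,0,0],[0,0,6],1],[[0,0,0],[0,0,6],1],[[0,0,0],[0,0,6],1],[[0,0,0],[0,0,6],1]]}}

```text
t: 9.65
tcp_pos: [0.4972, 0.2432, 0.1525]
ee_rot: [[0.766, -0.643, 0.0], [-0.643, -0.766, -0.0], [0.0, -0.0, -1.0]]
ft_force: [0.5, -0.0, -0.4]
finger_gap: 0.005
```

Now a gentle press on the top with the shut fingers. Contact should come at TCP z = 0.127 if the knob is fully down.

Call:
{"name": "arm_command", "arguments": {"targets": [[[0,0,0],[0,0,-1.4],1],[[0,0,0],[0,0,-1.8],1],[[0,0,0],[0,0,-2.2],1],[[0,0,0],[0,0,-2.5],1],[[0,0,0],[0,0,-2.6],1],[[0,0,0],[0,0,-2.7],1],[[0,0,0],[0,0,-2.7],1]]}}

```text
t: 10.52
tcp_pos: [0.4973, 0.2433, 0.1272]
ee_rot: [[0.766, -0.643, 0.001], [-0.643, -0.766, 0.0], [0.001, -0.001, -1.0]]
ft_force: [-2.3, -0.9, 9.7]
finger_gap: 0.006
```

Contact came at 0.1272 with 9.7 N, so the knob is fully down. I retreat up and away, then check.

Call:
{"name": "arm_command", "arguments": {"targets": [[[0,0,0],[0,0,2],1],[[0,0,0],[0,0,5],1],[[0,0,0],[0,0,8],1],[[0,0,0],[-3,-2,11],1],[[0,0,0],[-8,-4,12],1],[[0,0,0],[-8,-4,12],1],[[0,0,0],[-8,-4,12],1]]}}

```text
t: 11.4
tcp_pos: [0.4177, 0.2035, 0.2458]
ee_rot: [[0.766, -0.643, 0.002], [-0.643, -0.766, 0.001], [0.001, -0.002, -1.0]]
ft_force: [0.4, 0.9, -0.4]
finger_gap: 0.005
```

```bash
python3 - <<'E'
from h import *
m,im=snap("wrist"); s,b=snap("scene")
g=proj(m,[[.5585,.2411,.057]])[0]; print(g)
cv2.imwrite("pics/w6raw.png",im[:,:,::-1])
A=cv2.resize(im,(533,400),interpolation=cv2.INTER_AREA); B=cv2.resize(b[225:345,340:460],(400,400),interpolation=cv2.INTER_CUBIC)
x,y=int(g[0]),int(g[1]); x=min(max(x,40),600);y=max(y,40)
C=cv2.resize(im[y-40:y+40,x-40:x+40],(400,400),interpolation=cv2.INTER_CUBIC)
cv2.imwrite("pics/w6.png",np.vstack([np.hstack([C,B]),np.hstack([cv2.resize(im[:,:],(267,200)),np.zeros((200,533,3),np.uint8)])])[:,:,::-1])
E
```

```text
[404.27547399  98.04598998]
```

View pics/w6.png

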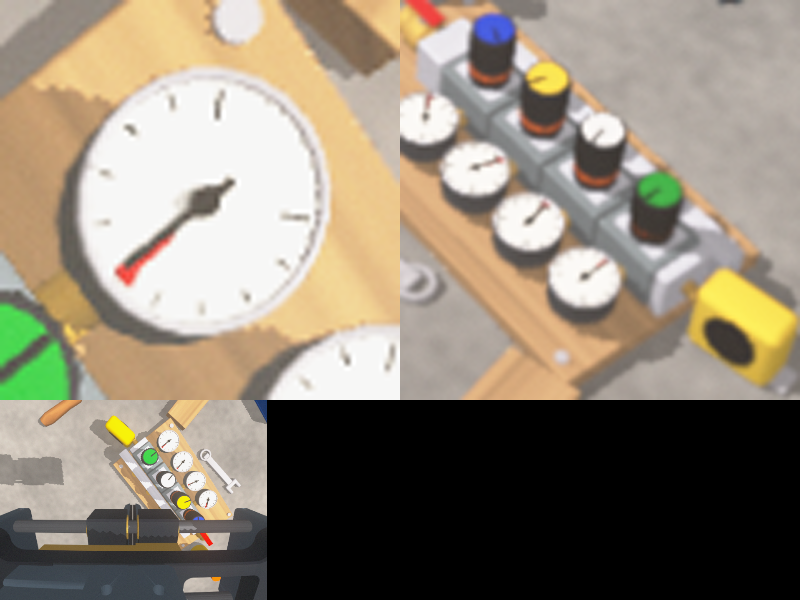

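The needle still lies on the red hand, green shows no orange band, and the other three are up with their needles unchanged. I'm handing in.

```bash
python3 -c "
from bench import manip
print(manip.sign_off())"
```

```text
the job is handed in; nothing more can be done
None
```

The green regulator is set and locked. I pulled its knob up 6 mm, turned it 75° clockwise (5 splines), pushed it down while held, let go, and pressed its top once with the fingers shut.

- **Locked:** the shut fingers met the knob's top at 108 mm with about 10 N, which is its locked height. No orange band shows under it any more.
- **Needle on the set-hand:** in the last picture it lies on the red hand. The lock position is 2.356 rad and I measured the set-hand at about 2.28 rad, so the needle should sit about 0.08 rad past it. That is inside the 0.1 rad allowed and is the nearest lock position, but my angle readings are only good to about 0.02 rad.
- **Everything else:** in the pictures the blue, yellow and white knobs are still up with their needles unchanged. I saw no sign of any other object having moved.
- **Time and forces:** I handed in at about 11.5 s, and the wrist forces I read stayed under 10 N. No checks failed. The scene camera's first estimate of the knob position was about 4 mm off, so I used the wrist camera's instead.

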